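Dial open the bake-sale cash box

ROBOT

A 6-joint arm with a two-finger parallel gripper is mounted at the origin on the work surface. World frame = base frame: x ahead of the robot, y to its left, z up, the work surface at z = 0. Lengths are in m, angles in rad, forces in N, time in s.
With the tool pointing down it reaches from about 0.3 to 0.75 m from the base axis. Payload 8.5 kg.
Tool frame: the origin (TCP) lies midway between the tips of the shut fingers; the grasp point (between the pads) lies 19 mm behind it (robot.pinch_z is the distance from the TCP to the grasp point, in m); z points along the fingers, y is the line along which they close (so a half turn about z gives the same grasp; the last joint's range is limited). The gripper opens to 88 mm and grips with 3 to 60 N. Pads are 18 mm wide; open, the fingers measure 123 mm over their backs; the gripper's body (75 mm by 187 mm) begins 45 mm behind the grasp point.
Start: joints at [1.044, 0.381, 1.297, -0, 1.464, -0.215], TCP at [0.169, 0.523, 0.239] pointing down, gripper open.
Joint ranges: [-3.11, 3.11], [-0.89, 2.33], [0.22, 2.48], [-1.42, 4.56], [0.17, 2.85], [-2.88, 2.88]. Speed limits (rad/s): [2.39, 2.39, 3.14, 3.14, 3.14, 3.14].

INTERFACE

Orientations are given as a rotation vector (axis times angle).
In Python, from station import robot, optics, finish_job gives the robot as it stands.
- The arm moves only by the tool send_rows, never from a script. Its argument "steps" is one flat list of numbers, 7 for each row, row after row: the shift along the tool's x, y, z in cm, then the turn, a rotation vector about the tool's x, y, z in rad, then the closure in counts, from 0 (fully open) to 255 (shut). A call has exactly 8 rows; each row shifts and turns the commanded pose from where the row before left it, along the tool's axes as they then stand; what a row does not reach is not made up. A row lasts 1/8 s, in which the tool goes at most 62.5 mm and 10.7 degrees, less where a joint would pass 70% of its speed; a pose out of reach is approached as far as the arm can. A call is refused whole if a number of a shift passes 6.25 or a number of a turn 0.188, either way. A call with a gripper value outside its range is refused whole. The fingers move at their own pace and stop on an object; "squeeze" is the grip in N (left out, the last holds). Time passes only in rows, so rows that do not move let the fingers close, or fill a call up. It gives the time, the measured TCP pose, the force, the opening and the grip force at its end, in the units of the state.
- robot.read_state(): the state, without advancing time (a new reading comes with each control period).
- optics.get_image(name): name is "scene" or "top" or "wrist"; returns the picture (420x560x3 uint8, blue, green, red); there is no depth.
- optics.camera_info(name): a dict with "camera_matrix" (3x3 intrinsics, pixels), "dist_coeffs" ([k1, k2, p1, p2, k3] as OpenCV has them; the pictures are not rectified), "R" (3x3) and "t" (3): a world point X has camera coordinates R X + t. Camera axes: x right, y down, z forward; pixel columns grow to the right and rows downward; lengths in m; the calibration is good to about 2 mm. A picture is of the moment at which its call begins: read the wrist's pose just before it. camera_info takes no time and is no camera call; for the wrist camera it gives the pose at the moment of the call.
- finish_job(): hands the job in; it is judged then, once.
The state is a dict: "time_s": time; "joints": joint angles; "qvel": joint speeds; "joint_torque": joint torques, N m; "tool_pos": TCP position; "eef_rot": TCP orientation; "contact_force": force on the tool from outside, world axes, zero at the start; "torque": the same for the moment, N m; "opening": finger opening in m; "grip_force": force on a finger pad.
Only numpy, scipy, OpenCV 4.12 (cv2) and the standard library are available. Lean on these libraries where they do the work, as an engineer would, in place of code of your own. Each camera call takes 0.05 s, during which the arm holds its last target. There are 200 camera calls.

TASK

Open the lock of the large cash box: turn its dial clockwise until the pointer stands at the round dot and pause there a moment, reverse and turn it back past the top bar to the double bar and pause again, then reverse once more, stop at the top bar and pause there. Do not run past the dot or the double bar. Let go of the dial, leaving it at the top bar, and only then slide the bolt on the lid fully away from the dial.

Things in the scene. Friction and masses are not known exactly. Their poses are not given: they have to be found in the camera images.
- dial_grip (a point): On the dial's vertical axis, 35 mm above the lid of the LARGE grey cash box (250 x 170, 90 high, fixed, has a bolt; lid at z 90 mm). Dial: 60 mm steel disc, top 15 mm above the lid, with a black grip bar 44 long, 14 thick, top 49 mm above the lid. x points along the bar to its pointer end (white line) and turns with the dial, z up. A smaller box with a plain round dial is not part of the job.
- dial (a joint): Dial angle, rad, growing clockwise from above. White marks on the dark 120 mm ring around it: top bar (long, on the box's side away from the robot) = 0, round dot 45 degrees clockwise = +0.785, double bar 35 degrees anticlockwise = -0.611. Stays where left; 0.06 N m turns it; stops at +-1.6. Starts within +-0.35.
- bolt_grip (a point): In the slide bolt's upright steel tab, on the same lid: 12 mm long along the slide, 24 mm across, top 38 mm above the lid; the point is 26 mm above the lid. Axes are the box's: y is the sliding direction, along the 250 mm length away from the dial; x across, to the box's far side (where the top bar is); z up. The dial axis is 105 mm to -y of the shut bolt.
- bolt (a joint): Travel of the bolt in m: 0 shut (as it starts), 0.030 fully slid away from the dial, against its stop. It stays where it is left; about 2 N moves it.

How it is judged:
On the way, in this order (a step that is already met when the one before it is completed fails the run):
1. the dial is stopped at the round dot (value of joint dial between 0.575 and 0.995 rad and velocity of joint dial between -0.3 and 0.3 rad/s), for 0.2 s.
2. the dial is turned back and stopped at the double bar (value of joint dial between -0.821 and -0.401 rad and velocity of joint dial between -0.3 and 0.3 rad/s), for 0.2 s.
3. the dial is turned back and stopped at the top bar, with the bolt still shut (value of joint dial between -0.21 and 0.21 rad and velocity of joint dial between -0.3 and 0.3 rad/s and value of joint bolt below 0.008 m), for 0.2 s.
4. the bolt is slid fully away from the dial (value of joint bolt above 0.022 m), for 0.2 s.
At the end, for the whole second after the job is handed in: The dial's pointer stands within 12 degrees of the top bar and the bolt is slid fully away from the dial (at least 22 of its 30 mm). On the way the dial must have stopped for 0.2 s within 12 degrees of the round dot, then of the double bar, then of the top bar with the bolt still shut (value of joint dial between -0.21 and 0.21 rad and value of joint bolt above 0.022 m); the robot touches nothing.
It fails at once if the dial runs past the round dot by more than 20 degrees (value of joint dial above 1.134 rad).
It fails at once if the dial runs past the double bar by more than 20 degrees (value of joint dial below -0.96 rad).
It fails at once if the bolt is forced while the dial is more than 12 degrees from the top bar (value of joint bolt above 0.008 m and (value of joint dial above 0.21 rad or value of joint dial below -0.21 rad)).
It also fails if it takes over 51 s, if anything falls off the work surface, if the arm or the gripper's body presses on something with over 40 N, if the wrist force passes 120 N, or if a joint passes its speed limit or range.

## Working session

There is one attempt and no reset: what is moved stays moved. The work goes in short steps, Python scripts to look and compute and a tool call to move; the robot and the scene stay as the last step left them, time stands still between calls to the robot, and variables do not carry over. Pictures are saved under pics/ and viewed, at most 10 in all, crops included, and the job is handed in when it is done.

Besides the shell and the picture viewer there is one more tool, called after "Request:" in YAML: its name, and indented under it one key for each argument. send_rows: Moves the arm, as the interface text tells. Its arguments: {"type":"object","properties":{"steps":{"type":"array","items":{"type":"number"}},"squeeze":{"type":"number"}},"required":["steps"]}

```bash
mkdir -p pics; ls; python3 - <<'E'
from station import robot, optics
import cv2
s=robot.read_state();print({k:s[k] for k in('time_s','tool_pos','eef_rot','opening')})
for n in('top','scene'):
    cv2.imwrite(f'pics/{n}0.png',optics.get_image(n))
    print(n,optics.camera_info(n))
E
```

```text
pics
{'time_s': 0.0, 'tool_pos': array([0.16856643, 0.52322611, 0.2381571 ]), 'eef_rot': array([-4.87681050e-01, -3.10297258e+00,  2.10111755e-03]), 'opening': 0.0880344665146331}
top {'camera_matrix': array([[522.53315274,   0.        , 287.19574275],
       [  0.        , 522.53315274, 209.87156388],
       [  0.        ,   0.        ,   1.        ]]), 'dist_coeffs': array([-0.19309716,  0.        ,  0.        ,  0.        ,  0.        ]), 'R': array([[ 0.07041475, -0.99751199,  0.00340623],
       [-0.97717149, -0.06966426, -0.20070569],
       [ 0.20044362,  0.01080417, -0.97964566]]), 't': array([-0.03859474,  0.57416953,  1.12403456])}
scene {'camera_matrix': array([[491.20326593,   0.        , 280.5802112 ],
       [  0.        , 491.20326593, 211.53880146],
       [  0.        ,   0.        ,   1.        ]]), 'dist_coeffs': array([-0.06661557,  0.        ,  0.        ,  0.        ,  0.        ]), 'R': array([[ 0.4126582 ,  0.91081702, -0.01120578],
       [ 0.6459173 , -0.30127162, -0.70144583],
       [-0.64226478,  0.28221937, -0.71263468]]), 't': array([-0.21464057, -0.24350949,  1.56157809])}
```

View pics/top0.png

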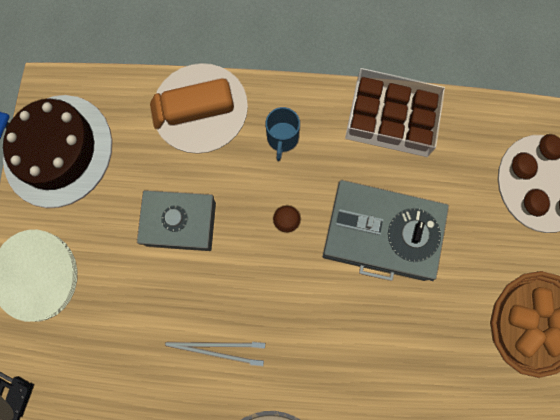

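The large box is at about (386,230), with the dial near (414,235) and the bolt tab near (373,223). The smaller box at (176,220) is not part of the job. Next I'll enlarge the large box.

```bash
cat > h.py <<'E'
import numpy as np,cv2
from station import robot,optics
def ray(ci,px,z):
    K,D,R,t=ci['camera_matrix'],ci['dist_coeffs'],ci['R'],ci['t']
    p=cv2.undistortPoints(np.array([[px]],float),K,D)[0,0]
    d=R.T@np.array([p[0],p[1],1]);c=-R.T@t
    return c+d*(z-c[2])/d[2]
def proj(ci,X):
    return cv2.projectPoints(np.array([X],float),cv2.Rodrigues(ci['R'])[0],ci['t'],ci['camera_matrix'],ci['dist_coeffs'])[0][0,0]
E
python3 - <<'E'
from h import *
im=cv2.imread('pics/top0.png');c=im[170:290,315:465];cv2.imwrite('pics/c0.png',cv2.resize(c,None,fx=5,fy=5,interpolation=cv2.INTER_CUBIC))
E
```

```text
(no output)
```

View pics/c0.png

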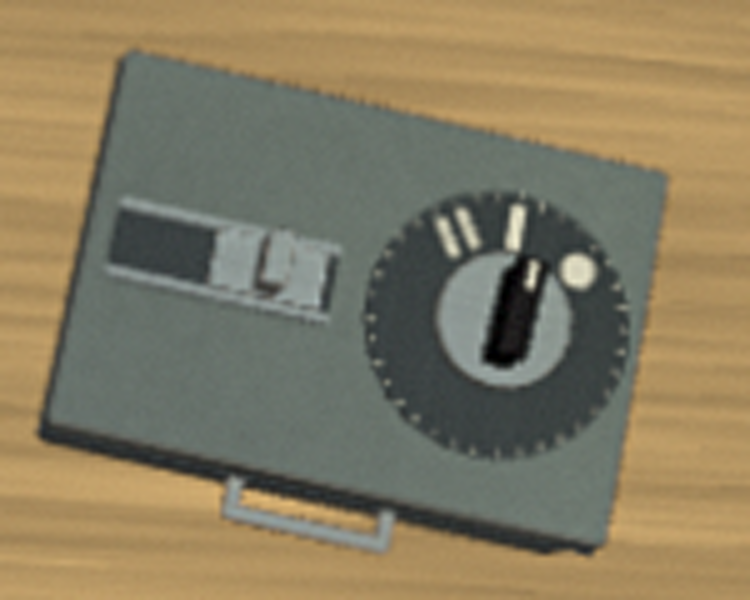

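The lid corners in the crop are about (125,52), (665,175), (600,545) and (42,428). The ring centre is at (497,325), the top bar at (516,228), the dot at (578,271), the pointer line at (532,275) and the tab at about (277,262).

```bash
python3 - <<'E'
from h import *
ci=optics.camera_info('top')
f=lambda x,y,z:ray(ci,(315+(x+.5)/5-.5,170+(y+.5)/5-.5),z)
for n,a in dict(TL=(125,52,.09),TR=(665,175,.09),BR=(602,535,.09),BL=(42,428,.09),ring=(497,325,.091),disc=(503,318,.105),top=(516,228,.092),dot=(578,271,.092),dbl=(458,232,.092),ptr=(532,275,.139),tail=(502,352,.139),tab=(282,243,.128)).items():print(n,f(*a).round(4))
E
```

```text
TL [ 0.6452 -0.1102  0.09  ]
TR [ 0.6067 -0.3574  0.09  ]
BR [ 0.4433 -0.3313  0.09  ]
BL [ 0.4744 -0.0827  0.09  ]
ring [ 0.5331 -0.2812  0.091 ]
disc [ 0.534  -0.2804  0.105 ]
top [ 0.5771 -0.2885  0.092 ]
dot [ 0.5597 -0.3172  0.092 ]
dbl [ 0.5735 -0.2623  0.092 ]
ptr [ 0.5473 -0.2843  0.139 ]
tail [ 0.5134 -0.2721  0.139 ]
tab [ 0.5558 -0.1781  0.128 ]
```

Request:
send_rows:
  steps: [-3.7,-4.1,0,0,0,0,0,-3.7,-4.1,0,0,0,0,0,-3.7,-4.1,0,0,0,0,0,-3.7,-4.1,0,0,0,0,0,-3.7,-4.1,0,0,0,0,0,-3.7,-4.1,0,0,0,0,0,-3.7,-4.1,0,0,0,0,0,-3.7,-4.1,0,0,0,0,0]
  squeeze: 25

```text
time_s: 1.1
tool_pos: [0.3501, 0.1188, 0.2387]
eef_rot: [0.488, 3.103, 0.0]
contact_force: [0.9, 0.7, -0.2]
opening: 0.0885
grip_force: 0.0
```

Request:
send_rows:
  steps: [-3.7,-4.1,0,0,0,0,0,-3.7,-4.1,0,0,0,0,0,-3.7,-4.1,0,0,0,0,0,-3.7,-4.1,0,0,0,0,0,-3.7,-4.1,0,0,0,0,0,-3.7,-4.1,0,0,0,0,0,-3.7,-4.1,0,0,0,0,0,-3.7,-4.1,0,0,0,0,0]

```text
time_s: 2.1
tool_pos: [0.5313, -0.2842, 0.2383]
eef_rot: [-0.488, -3.103, -0.001]
contact_force: [0.9, 0.3, 0.7]
opening: 0.0883
grip_force: 0.0
```

```bash
python3 - <<'E'
from h import *
import time
s=robot.read_state();ci=optics.camera_info('wrist')
im=optics.get_image('wrist');cv2.imwrite('pics/w1.png',im)
np.save('w1.npy',ci,allow_pickle=True)
print(s['time_s'],s['tool_pos'],s['eef_rot'],s['joints'])
print(proj(ci,[.5335,-.2808,.139]),proj(ci,[.5487,-.1768,.128]))
E
```

```text
2.1 [ 0.5313468  -0.28420772  0.23834258] [-4.88020201e-01 -3.10287594e+00 -6.80775195e-04] [-6.87449282e-01  4.74933500e-01  1.14277935e+00  8.32930854e-05
  1.52459362e+00 -1.94624549e+00]
[279.00401357 206.39109761] [403.39306974 182.1990017 ]
```

View pics/w1.png

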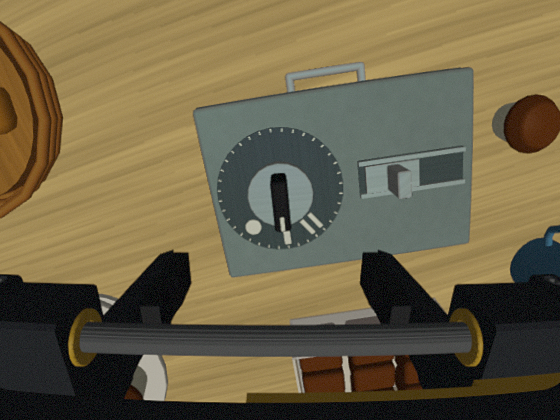

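The wrist view shows the ring centred at about (280,188), the bar from (279,174) to about (283,232), and the tab near (400,180). I'll enlarge it to find the edges.

```bash
python3 - <<'E'
from h import *
im=cv2.imread('pics/w1.png');c=im[115:255,210:480];cv2.imwrite('pics/c1.png',cv2.resize(c,(790,410),interpolation=cv2.INTER_CUBIC))
E
```

```text
(no output)
```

View pics/c1.png

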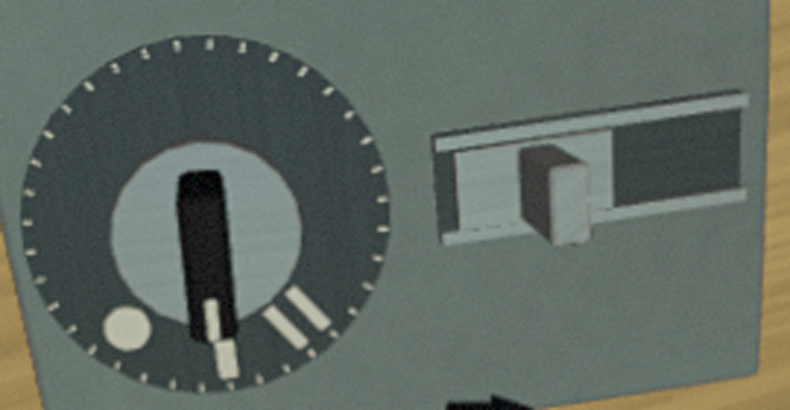

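```bash
python3 - <<'E'
from h import *
ci=np.load('w1.npy',allow_pickle=True).item()
k=270/790
f=lambda x,y,z:ray(ci,(210+(x+.5)*k-.5,115+(y+.5)*k-.5),z)[:2]
P={n:f(*a) for n,a in dict(ring=(206,214,.091),disc=(206,232,.105),top=(226,359,.092),dot=(127,328,.092),dbl=(296,317,.092),ptr=(215,338,.139),wl0=(210,302,.139),tab=(571,204,.128),r0=(433,142,.092),r1=(748,99,.092),s0=(443,240,.092),s1=(745,192,.092)).items()}
for n in P:print(n,P[n].round(4))
yaw=lambda v:np.arctan2(v[1],v[0]).round(3)
c=P['ring']
print('top',yaw(P['top']-c),'dot-45',yaw(P['dot']-c)+.785,'dbl',yaw(P['dbl']-c)-.611,'rails',yaw(P['r1']-P['r0'])-1.571,yaw(P['s1']-P['s0'])-1.571,'tab-dial',yaw(P['tab']-c)-1.571,'ptr',yaw(P['ptr']-c),yaw(P['ptr']-P['wl0']))
E
```

```text
ring [ 0.5318 -0.2786]
disc [ 0.5336 -0.2794]
top [ 0.5823 -0.2875]
dot [ 0.5612 -0.3158]
dbl [ 0.5748 -0.2607]
ptr [ 0.5544 -0.2839]
wl0 [ 0.5436 -0.2819]
tab [ 0.5509 -0.176 ]
r0 [ 0.5311 -0.2031]
r1 [ 0.5481 -0.1023]
s0 [ 0.5637 -0.2075]
s1 [ 0.5785 -0.1074]
top -0.175 dot-45 -0.11699999999999999 dbl -0.21599999999999997 rails -0.16700000000000004 -0.14700000000000002 tab-dial -0.18399999999999994 ptr -0.228 -0.177
```

Request:
send_rows:
  steps: [0,0.23,1.0,0,0,-0.04,0,0,0.23,1.5,0,0,-0.037,0,0,0,2.0,0,0,0,0,0,0,2.0,0,0,0,0,0,0,2.0,0,0,0,60,0,0,2.0,0,0,0,80,0,0,1.5,0,0,0,80,0,0,0.7,0,0,0,80]

```text
time_s: 3.15
tool_pos: [0.532, -0.2772, 0.1109]
eef_rot: [-0.366, -3.119, -0.001]
contact_force: [-0.0, 0.3, -0.4]
opening: 0.0605
grip_force: 0.0
```

Request:
send_rows:
  steps: [0,0,0,0,0,0,180,0,0,0,0,0,0,255,0,0,0,0,0,0,255,0,0,0,0,0,0,255,0,0,0,0,0,0,255,0,0,0,0,0,0,255,0,0,0,0,0,0,255,0,0,0,0,0,0,255]
  squeeze: 15

```text
time_s: 4.15
tool_pos: [0.5318, -0.2798, 0.112]
eef_rot: [-0.369, -3.12, 0.005]
contact_force: [-3.2, -7.1, 0.3]
opening: 0.014
grip_force: 15.0
```

```bash
python3 - <<'E'
from h import *
s=robot.read_state()
for k in('time_s','tool_pos','eef_rot','joints','contact_force','torque','opening','grip_force'):print(k,np.round(s[k],4))
im=optics.get_image('top');cv2.imwrite('pics/t2.png',cv2.resize(im[150:290,300:470],None,fx=4,fy=4,interpolation=cv2.INTER_CUBIC))
E
```

```text
time_s 4.15
tool_pos [ 0.5318 -0.2798  0.112 ]
eef_rot [-0.3689 -3.1198  0.0047]
joints [-0.68    0.581   1.3395 -0.0027  1.2195 -2.0145]
contact_force [-3.1741 -7.1136  0.348 ]
torque [-1.0893  0.554   0.0235]
opening 0.014
grip_force 14.9996
```

View pics/t2.png

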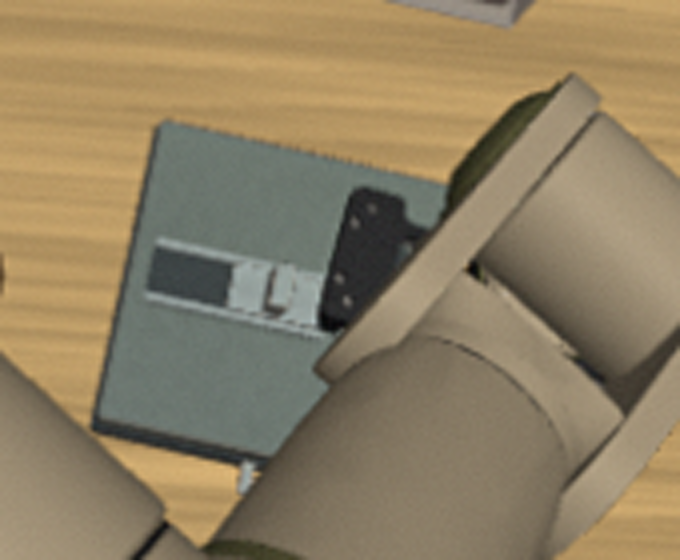

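Gripped: the opening is 14 mm, which matches the bar. I'll take out the sideways load and turn clockwise by about 0.70.

Request:
send_rows:
  steps: [0,-0.25,0,0,0,0.05,255,0,0,0,0,0,0.11,255,0,0,0,0,0,0.12,255,0,0,0,0,0,0.12,255,0,0,0,0,0,0.12,255,0,0,0,0,0,0.11,255,0,0,0,0,0,0.07,255,0,0,0,0,0,0,255]

```text
time_s: 5.2
tool_pos: [0.5326, -0.2787, 0.112]
eef_rot: [1.416, 2.804, 0.005]
contact_force: [4.6, 8.4, 2.0]
opening: 0.0137
grip_force: 15.0
```

Request:
send_rows:
  steps: [0,0,0,0,0,0,255,0,0,0,0,0,0,255,0,0,0,0,0,0,255,0,0,0,0,0,0,255,0,0,0,0,0,0,255,0,0,0,0,0,0,255,0,0,0,0,0,0,255,0,0,0,0,0,0,255]

```text
time_s: 6.2
tool_pos: [0.5326, -0.2787, 0.112]
eef_rot: [1.415, 2.805, 0.005]
contact_force: [4.9, 8.4, 2.7]
opening: 0.014
grip_force: 15.0
```

```bash
python3 - <<'E'
from h import *
s=robot.read_state()
for k in('time_s','tool_pos','eef_rot','joints','contact_force','torque','opening','grip_force'):print(k,np.round(s[k],4))
r=s['eef_rot'];print('dial',-.155-(2*np.arctan2(r[1],r[0])%(2*np.pi)-np.pi))
im=optics.get_image('wrist');cv2.imwrite('pics/w3.png',im)
E
```

```text
time_s 6.2
tool_pos [ 0.5326 -0.2787  0.112 ]
eef_rot [1.4146 2.8047 0.0055]
joints [-0.6804  0.5816  1.3385  0.0037  1.2219 -1.3182]
contact_force [4.864  8.4123 2.6951]
torque [ 1.3488 -0.7961 -0.0769]
opening 0.014
grip_force 15.0004
dial 0.7792639514273281
```

View pics/w3.png

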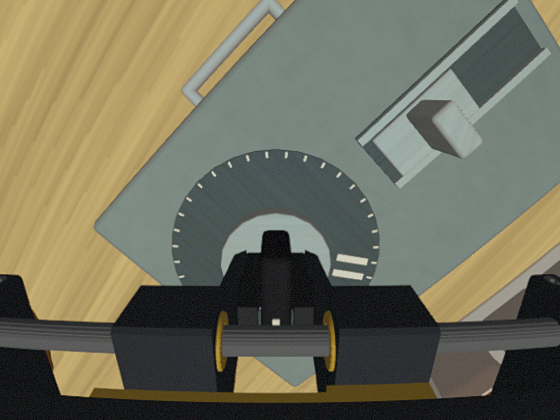

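Dial is at about 0.78. The double bar at (350,266) sits about 80° from the pointer, as it should. Now turning back by 1.39.

Request:
send_rows:
  steps: [0,0.13,0,0,0,-0.05,255,0,0,0,0,0,-0.11,255,0,0,0,0,0,-0.12,255,0,0,0,0,0,-0.12,255,0,0,0,0,0,-0.12,255,0,0,0,0,0,-0.12,255,0,0,0,0,0,-0.12,255,0,0,0,0,0,-0.12,255]

```text
time_s: 7.25
tool_pos: [0.5318, -0.2802, 0.112]
eef_rot: [-0.08, -3.139, 0.001]
contact_force: [-5.8, -2.6, 3.0]
opening: 0.0139
grip_force: 15.0
```

Request:
send_rows:
  steps: [0,0,0,0,0,-0.12,255,0,0,0,0,0,-0.12,255,0,0,0,0,0,-0.12,255,0,0,0,0,0,-0.1,255,0,0,0,0,0,-0.04,255,0,0,0,0,0,0,255,0,0,0,0,0,0,255,0,0,0,0,0,0,255]

```text
time_s: 8.25
tool_pos: [0.532, -0.2813, 0.112]
eef_rot: [0.692, -3.063, 0.004]
contact_force: [-4.1, -7.1, 0.9]
opening: 0.0141
grip_force: 15.0
```

Request:
send_rows:
  steps: [0,0,0,0,0,0,255,0,0,0,0,0,0,255,0,0,0,0,0,0,255,0,0,0,0,0,0,255,0,0,0,0,0,0,255,0,0,0,0,0,0,255,0,0,0,0,0,0,255,0,0,0,0,0,0,255]

```text
time_s: 9.25
tool_pos: [0.532, -0.2813, 0.112]
eef_rot: [0.692, -3.063, 0.004]
contact_force: [-4.3, -7.3, 0.9]
opening: 0.0139
grip_force: 15.0
```

```bash
python3 - <<'E'
from h import *
s=robot.read_state()
for k in('time_s','tool_pos','eef_rot','joints','contact_force','torque','opening','grip_force'):print(k,np.round(s[k],4))
r=s['eef_rot'];print('dial',-.155-(2*np.arctan2(r[1],r[0])%(2*np.pi)-np.pi))
im=optics.get_image('wrist');cv2.imwrite('pics/w4.png',im)
E
```

```text
time_s 9.25
tool_pos [ 0.532  -0.2813  0.112 ]
eef_rot [ 0.6924 -3.0625  0.0036]
joints [-0.6817  0.5827  1.3362 -0.003   1.222  -2.6962]
contact_force [-4.2846 -7.2865  0.8607]
torque [-0.8401  0.7896  0.0388]
opening 0.0139
grip_force 14.9998
dial -0.5997145932941217
```

View pics/w4.png

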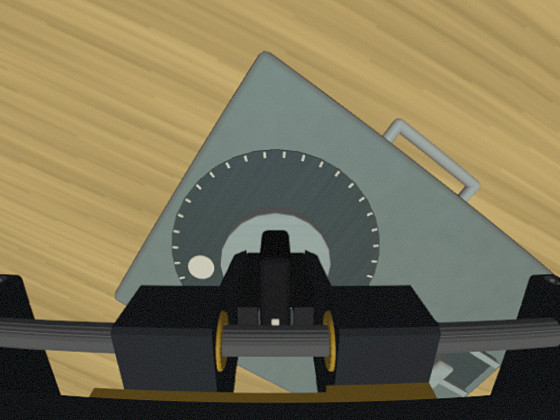

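Request:
send_rows:
  steps: [0,-0.07,0,0,0,0.05,255,0,0,0,0,0,0.1,255,0,0,0,0,0,0.11,255,0,0,0,0,0,0.11,255,0,0,0,0,0,0.11,255,0,0,0,0,0,0.08,255,0,0,0,0,0,0.04,255,0,0,0,0,0,0,255]

```text
time_s: 10.3
tool_pos: [0.5319, -0.2801, 0.112]
eef_rot: [-0.243, -3.129, -0.001]
contact_force: [-6.2, 1.3, 4.8]
opening: 0.0137
grip_force: 15.0
```

Request:
send_rows:
  steps: [0,0,0,0,0,0,255,0,0,0,0,0,0,255,0,0,0,0,0,0,255,0,0,0,0,0,0,255,0,0,0,0,0,0,255,0,0,0,0,0,0,255,0,0,0,0,0,0,255,0,0,0,0,0,0,255]

```text
time_s: 11.3
tool_pos: [0.5319, -0.28, 0.112]
eef_rot: [-0.243, -3.129, -0.001]
contact_force: [-7.6, 1.5, 5.1]
opening: 0.0138
grip_force: 15.0
```

Request:
send_rows:
  steps: [0,0,0,0,0,0,100,0,0,0,0,0,0,100,0,0,0,0,0,0,100,0,0,0,0,0,0,100,0,0,-1.0,0,0,0,100,0,0,-2.0,0,0,0,100,0,0,-2.0,0,0,0,100,0,0,-2.0,0,0,0,100]

```text
time_s: 12.3
tool_pos: [0.5331, -0.2804, 0.1832]
eef_rot: [0.243, 3.132, -0.001]
contact_force: [-0.7, 0.1, 0.3]
opening: 0.0537
grip_force: 0.0
```

```bash
python3 - <<'E'
from h import *
s=robot.read_state()
for k in('time_s','tool_pos','eef_rot','joints','contact_force','torque','opening','grip_force'):print(k,np.round(s[k],4))
r=s['eef_rot'];print('dial',-.155-(2*np.arctan2(r[1],r[0])%(2*np.pi)-np.pi))
ci=optics.camera_info('wrist');np.save('w5.npy',ci,allow_pickle=True)
im=optics.get_image('wrist');cv2.imwrite('pics/w5.png',im)
print(proj(ci,[.5505,-.1765,.128]))
E
```

```text
time_s 12.3
tool_pos [ 0.5331 -0.2804  0.1832]
eef_rot [ 2.4280e-01  3.1315e+00 -7.0000e-04]
joints [-0.6806  0.514   1.238  -0.      1.3888 -2.0966]
contact_force [-0.6821  0.1435  0.2864]
torque [0.0399 0.011  0.029 ]
opening 0.0537
grip_force 0.0
dial -0.00023978648876329944
[427.19159101 226.95998318]
```

View pics/w5.png

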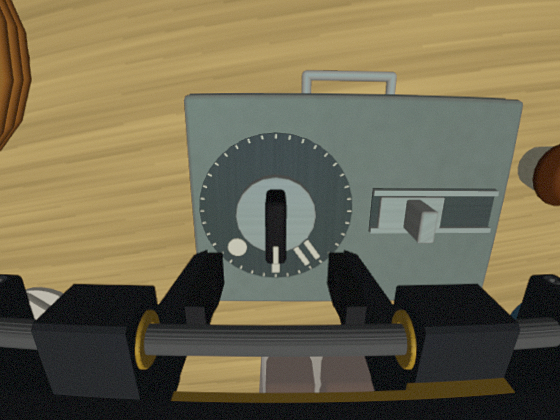

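Dial at 0, with the bar in line with the top bar at (276,258). The tab top is near (427,225), as predicted. Moving over the tab.

Request:
send_rows:
  steps: [0,1.5,0,0,0,0,100,0,3.0,0,0,0,0,100,0,3.0,0,0,0,0,100,0,2.0,0,0,0,0,100,0,1.0,0,0,0,0,100,0,0,1.5,0,0,0,100,0,0,2.0,0,0,0,100,0,0,1.0,0,0,0,100]

```text
time_s: 13.35
tool_pos: [0.5486, -0.1771, 0.1348]
eef_rot: [-0.244, -3.13, -0.001]
contact_force: [0.2, -0.5, 0.7]
opening: 0.0536
grip_force: 0.0
```

Request:
send_rows:
  steps: [0,0,1.5,0,0,0,100,0,0,1.5,0,0,0,100,0,0,0.7,0,0,0,100,0,0,0,0,0,0,255,0,0,0,0,0,0,255,0,0,0,0,0,0,255,0,0,0,0,0,0,255,0,0,0,0,0,0,255]

```text
time_s: 14.35
tool_pos: [0.5493, -0.1766, 0.1]
eef_rot: [0.243, 3.132, 0.0]
contact_force: [1.1, 1.2, 1.2]
opening: 0.0116
grip_force: 15.0
```

The tab is gripped. Sliding it.

Request:
send_rows:
  steps: [0,0.4,0,0,0,0,255,0,0.6,0,0,0,0,255,0,0.6,0,0,0,0,255,0,0.6,0,0,0,0,255,0,0.5,0,0,0,0,255,0,0.3,0,0,0,0,255,0,0,0,0,0,0,255,0,0,0,0,0,0,255]

```text
time_s: 15.35
tool_pos: [0.554, -0.1469, 0.0999]
eef_rot: [0.243, 3.132, 0.0]
contact_force: [0.0, -1.2, 5.1]
opening: 0.0115
grip_force: 15.0
```

Request:
send_rows:
  steps: [0,0,0,0,0,0,100,0,0,0,0,0,0,100,0,0,0,0,0,0,100,0,0,0,0,0,0,100,0,0,-2.0,0,0,0,100,0,0,-3.0,0,0,0,100,0,0,-3.0,0,0,0,100,0,0,-2.0,0,0,0,100]

```text
time_s: 16.35
tool_pos: [0.554, -0.147, 0.2012]
eef_rot: [0.243, 3.131, -0.001]
contact_force: [-0.4, -0.1, 0.2]
opening: 0.0536
grip_force: 0.0
```

```bash
python3 - <<'E'
from h import *
s=robot.read_state()
for k in('time_s','tool_pos','contact_force','opening'):print(k,np.round(s[k],4))
im=optics.get_image('wrist');cv2.imwrite('pics/w6.png',im)
E
```

```text
time_s 16.35
tool_pos [ 0.554  -0.147   0.2012]
contact_force [-0.3906 -0.1383  0.2256]
opening 0.0536
```

View pics/w6.png

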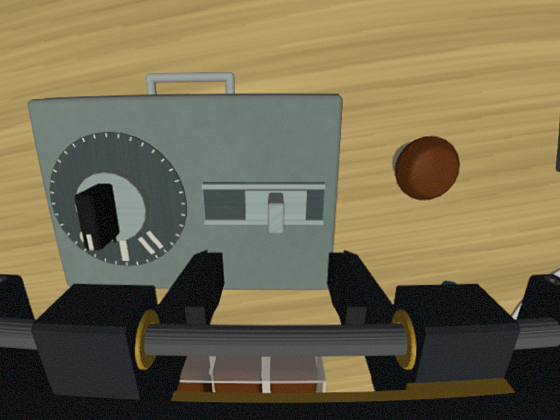

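The bolt is fully slid and the dial is at the top bar, with the gripper clear.

```bash
python3 -c "
from station import finish_job
print(finish_job())"
```

```text
the job is handed in; nothing more can be done
None
```

I handed the job in: by measured tool angle the dial stopped at the dot, then the double bar, then the top bar, and the bolt was then slid its full 30 mm with the arm clear; the verdict was not returned.

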